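Hang the red pliers on the balance bar

TASK

Take the two red-handled pliers from the bench rack and hang them astride the pivoting bar, first one and then the other, one in the orange saddle on the left and one in the orange saddle on the right, jaws up, so that the bar comes to rest level.

Things in the scene. Friction and masses are not known exactly. Their poses are not given: they have to be found in the camera images.
- pliers_red_a: red-handled pliers, 130 g, jaws up, handles down astride a rod. Origin: centre of that rod; z up, x across the handles, y along the rod. Grip the steel block over the origin: 20 mm (x) by 12 mm (y), 6 to 50 mm up (handle tops bulge to x +-15 below 15 mm up; jaws end 66 mm up). Handles reach 98 mm down, there 63 mm wide outside, 41 inside, narrowing to 16 inside at the origin.
- pliers_red_b: the other red-handled pliers, same shape, axes and weight as pliers_red_a. Both start at random places in a row of four pliers 60 mm apart (the blue and yellow ones are not wanted), astride the 12 mm rod, 120 mm above the table, of a fixed wooden rack on the right.
- saddle_left (a point): left (+y) saddle of the pivoting bar: orange sleeve between two black 20 mm collars (30 mm clear) on a 12 mm round bar. Point: on the bar's centreline, 120 mm from the pivot, 190 mm above the table when level; y along the bar, x level across it. Pliers hung here have their origin at this point.
- saddle_right (a point): the same saddle on the right (-y) end. The bar, 340 mm long, is pivoted at its middle on a fixed post with a 12 mm thick base plate. It tips at most 9 degrees either way and is weakly centred (0.3 N m/rad): with one pliers hung it leans to the stop on that side (20 mm at the saddle), with one on each side it levels.

How it is judged:
By the outcome, as a careful person would: the job done as asked, in the order asked, and still so for the second after the job is handed in, with the robot touching nothing.
It also fails if it takes over 64 s, if anything falls off the work surface, if the arm or the gripper's body presses on something with over 40 N, if the wrist force passes 120 N, or if a joint passes its speed limit or range.

ROBOT

A 7-joint arm with a two-finger parallel gripper is mounted at the origin on the work surface. World frame = base frame: x ahead of the robot, y to its left, z up, the work surface at z = 0. Lengths are in m, angles in rad, forces in N, time in s.
With the tool pointing down it reaches from about 0.425 to 0.825 m from the base axis. Payload 3.6 kg.
Tool frame: the origin (TCP) lies where the fingers leave the gripper's body, on its centre line; the fingertips stand 73 mm ahead of it and the grasp point (between the pads) lies 54 mm ahead of it; z points along the fingers, y is the line along which they close (so a half turn about z gives the same grasp; the last joint's range is limited). The gripper opens to 85 mm and grips with 20 to 120 N. Pads are 22 mm wide; open, the fingers measure 114 mm over their backs; the gripper's body (76 mm by 85 mm) begins 54 mm behind the grasp point. The pads swing forward as they close: fully open they stand 13 mm farther back than shut.
Start: joints at [1.159, 0.615, -0.013, 1.423, 0.008, 1.103, -0.04], TCP at [0.245, -0.602, 0.304] pointing down, gripper open.
Joint ranges: [-3.12, 3.12], [-0.3, 2.06], [-1.34, 1.32], [0.26, 2.42], [-1.36, 4.5], [0.01, 1.98], [-2.84, 2.84]. Speed limits (rad/s): [2.79, 2.79, 3.14, 3.14, 3.14, 3.14, 3.14].

INTERFACE

Orientations are given as a unit quaternion [x, y, z, w].
In Python, from station import arm, snapshot, camera_info, ticket gives the robot as it stands. Calls block until the motion is done:
- arm.movep(position, orientation): joint-space move of the TCP to a pose.
- arm.line_to(position, velocity=0.15, ori=None): straight line of the TCP; ori=None keeps the orientation; velocity is the mean speed in m/s.
- arm.move_j(angles): joint-space move.
- arm.move_gripper(opening, effort=None): opening from 0.0 (shut) to 1.0 (fully open); effort is the grip in N (None keeps the last); returns when the fingers have stopped.
- arm.pause(seconds).
- arm.ik(position, orientation): joint angles nearest the present ones, or None.
- snapshot(name): name is "scene" or "side" or "wrist"; returns the picture (420x560x3 uint8, blue, green, red); there is no depth.
- camera_info(name): a dict with "fx", "fy", "cx", "cy" (pixels), "R" (3x3) and "t" (3): a world point X has camera coordinates R X + t; the wrist camera has in their place "T_tool_cam" (4x4, takes a point from camera to tool coordinates, whose origin is the TCP and whose axes are the flange's). Camera axes: x right, y down, z forward; pixel columns grow to the right and rows downward; lengths in m; the calibration is good to about 2 mm. A picture is of the moment at which its call begins: read the wrist's pose just before it. camera_info takes no time and is no camera call.
A pose or a line that the arm cannot do raises arm.MotionError and nothing moves.
- ticket.finish_job(): hands the job in; it is judged then, once.
Readings, each from a call of its own:
- arm.read_time(): time.
- arm.read_joint_positions(): joint angles.
- arm.read_dq(): joint speeds.
- arm.read_effort(): joint torques, N m.
- arm.read_tool_pos(): TCP position.
- arm.read_eef_rot(): TCP orientation.
- arm.read_ft_force(): force on the tool from outside, world axes, zero at the start.
- arm.read_wrist_torque(): the same for the moment, N m.
- arm.read_opening(): opening from 0.0 (shut) to 1.0 (fully open).
- arm.read_finger_force(): force on a finger pad.
Only numpy, scipy, OpenCV 4.12 (cv2) and the standard library are available. Lean on these libraries where they do the work, as an engineer would, in place of code of your own. Each camera call takes 0.05 s, during which the arm holds its last target. There are 200 camera calls.

## Working session

There is one attempt and no reset: what is moved stays moved. The work goes in short steps, each a Python script; the robot and the scene stay as the last script left them, time stands still between calls to the robot, and variables do not carry over. Pictures are saved under pics/ and viewed, at most 14 in all, crops included, and the job is handed in when it is done.

```bash
ls; mkdir -p pics; python3 - <<'E'
from station import arm, snapshot, camera_info
import cv2, numpy as np
for n in ("scene","side","wrist"):
    im=snapshot(n); cv2.imwrite(f"pics/{n}0.png",im)
    c=camera_info(n); print(n,{k:np.round(np.array(v),3).tolist() for k,v in c.items()})
print(arm.read_time(),arm.read_tool_pos(),arm.read_eef_rot())
a=cv2.imread("pics/scene0.png");b=cv2.imread("pics/side0.png")
cv2.imwrite("pics/both.png",cv2.resize(np.hstack([a,b]),(800,300)))
E
```

```text
pics
scene {'fx': 387.842, 'fy': 387.842, 'cx': 278.096, 'cy': 203.84, 'R': [[0.894, 0.448, -0.005], [0.347, -0.699, -0.626], [-0.284, 0.558, -0.78]], 't': [-0.456, -0.083, 1.028]}
side {'fx': 468.623, 'fy': 468.623, 'cx': 288.543, 'cy': 217.977, 'R': [[-0.978, -0.21, -0.016], [-0.144, 0.721, -0.678], [0.154, -0.66, -0.735]], 't': [0.492, 0.219, 0.822]}
wrist {'fx': 376.445, 'fy': 376.445, 'cx': 281.608, 'cy': 210.125, 'T_tool_cam': [[0.0, -0.955, -0.297, 0.075], [1.0, 0.0, -0.0, -0.001], [0.0, -0.297, 0.955, -0.07], [0.0, 0.0, 0.0, 1.0]]}
0.15 [ 0.24445126 -0.60179629  0.30298808] [ 9.81445214e-01  1.91740117e-01 -1.91345535e-04 -9.91270409e-04]
```

View pics/scene0.png

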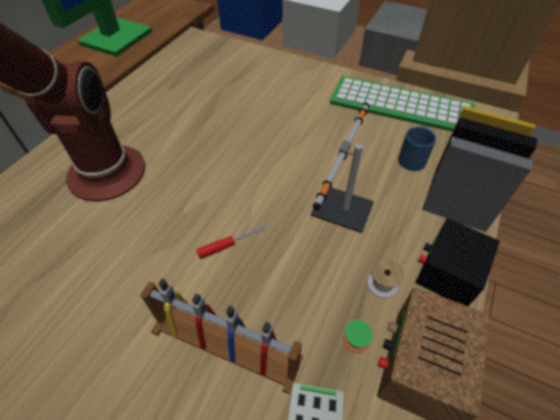

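View pics/side0.png

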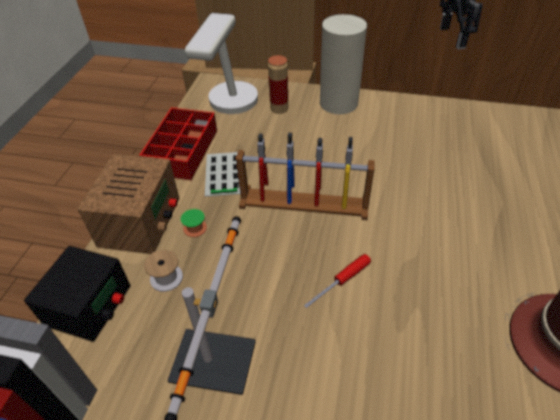

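The rack holds yellow, red, blue and red pliers. In the scene view the reds are at about (200,330) and (265,357), and in the side view at (320,185) and (263,180). The saddles are orange, at scene (362,113) and (324,188) and side (232,238) and (183,382). Next I'll triangulate these.

```bash
cat > h.py <<'E'
import cv2, numpy as np
from station import arm, snapshot, camera_info
from scipy.spatial.transform import Rotation as Ro
def cam(n, pose=None):
    c=camera_info(n); K=np.array([[c["fx"],0,c["cx"]],[0,c["fy"],c["cy"]],[0,0,1]])
    if n=="wrist":
        T=np.eye(4); T[:3,:3]=Ro.from_quat(pose[1]).as_matrix(); T[:3,3]=pose[0]
        M=np.linalg.inv(T@np.array(c["T_tool_cam"])); return K,M[:3,:3],M[:3,3]
    return K,np.array(c["R"]),np.array(c["t"]).ravel()
def plane(C,uv,z):
    K,R,t=C; o=-R.T@t; d=R.T@np.linalg.solve(K,[*uv,1]); return o+d*(z-o[2])/d[2]
def tri(C1,u1,C2,u2):
    P=[c[0]@np.c_[c[1],c[2]] for c in (C1,C2)]
    X=cv2.triangulatePoints(P[0],P[1],np.float64(u1).reshape(2,1),np.float64(u2).reshape(2,1)).ravel(); return X[:3]/X[3]
def proj(C,X):
    p=C[0]@(C[1]@np.asarray(X)+C[2]); return p[:2]/p[2]
def blobs(im,hlo,hhi,smin=150,vmin=60,amin=20):
    h=cv2.cvtColor(im,cv2.COLOR_BGR2HSV); m=cv2.inRange(h,(max(hlo,0),smin,vmin),(hhi,255,255))
    if hlo<0: m|=cv2.inRange(h,(180+hlo,smin,vmin),(180,255,255))
    n,l,s,c=cv2.connectedComponentsWithStats(m)
    return [(c[i].round(1).tolist(),s[i].tolist()) for i in range(1,n) if s[i][4]>=amin],l
E
python3 - <<'E'
from h import *
S,D=cam("scene"),cam("side")
a=cv2.imread("pics/scene0.png");b=cv2.imread("pics/side0.png")
for n,i in(("scene",a),("side",b)):
    print(n,"orange",blobs(i,7,17,170,140)[0]); print("red",blobs(i,-6,5,150,60,40)[0])
print("rack rod: scene ends", plane(S,(155,290),.12),plane(S,(296,347),.12))
print("side ends",plane(D,(372,165),.12),plane(D,(242,160),.12))
E
python3 - <<'E'
import cv2,numpy as np
a=cv2.imread("pics/scene0.png")[270:390,135:315];b=cv2.imread("pics/side0.png")[125:225,230:380]
cv2.imwrite("pics/rackc.png",np.hstack([cv2.resize(a,(400,267)),cv2.resize(b,(400,267))]))
E
```

```text
scene orange [([361.6, 113.8], [359, 111, 6, 7, 26]), ([324.8, 188.0], [321, 183, 8, 10, 49])]
red [([214.9, 246.6], [197, 236, 37, 22, 350]), ([422.5, 258.6], [419, 255, 9, 8, 51]), ([199.8, 331.6], [196, 316, 9, 33, 147]), ([263.3, 358.5], [261, 344, 7, 31, 146]), ([383.5, 362.6], [379, 357, 10, 12, 88])]
side orange [([230.4, 236.8], [226, 230, 9, 14, 90]), ([181.7, 382.2], [175, 371, 14, 23, 196])]
red [([278.6, 91.6], [270, 79, 17, 26, 344]), ([179.7, 139.5], [140, 107, 76, 72, 2807]), ([262.3, 176.8], [259, 158, 9, 43, 212]), ([317.5, 182.8], [315, 162, 6, 44, 166]), ([172.1, 201.9], [168, 198, 9, 10, 70]), ([352.7, 268.6], [335, 254, 35, 30, 419]), ([116.9, 297.5], [112, 292, 11, 12, 107]), ([537.1, 324.5], [523, 296, 31, 66, 313]), ([525.3, 306.3], [519, 299, 15, 14, 43]), ([514.7, 320.6], [511, 311, 11, 22, 57]), ([4.2, 399.9], [0, 388, 13, 32, 222])]
rack rod: scene ends [ 0.39257248 -0.24887369  0.12      ] [ 0.65695027 -0.22802714  0.12      ]
side ends [ 0.38210976 -0.26683526  0.12      ] [ 0.65108852 -0.23064398  0.12      ]
```

View pics/rackc.png

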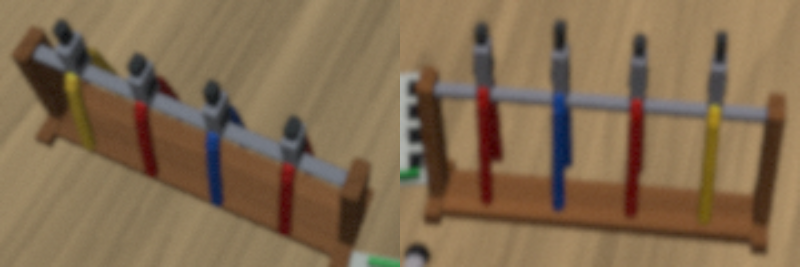

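View pics/wrist0.png

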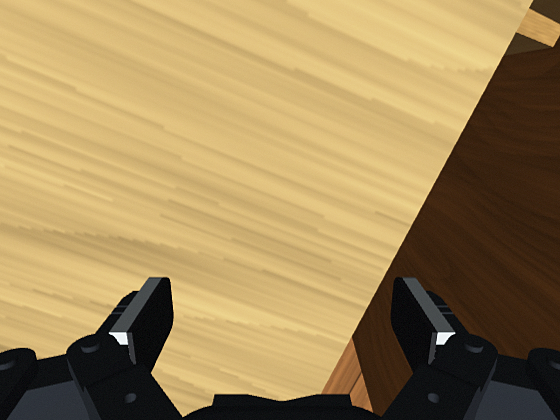

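The crop shows the steel blocks above the rod. In full-image pixels, red 1 is at scene (198.5,309.6) and side (318.9,155). Red 2 is at scene (266,337.5) and side (261.5,152). The wrist view shows only bare table.

```bash
python3 - <<'E'
from h import *
S,D=cam("scene"),cam("side")
r=lambda x:np.round(x,4)
sl=tri(S,(361.6,113.8),D,(181.7,382.2)); sr=tri(S,(324.8,188),D,(230.4,236.8))
A=tri(S,(198.5,309.6),D,(318.9,155)); B=tri(S,(266,337.5),D,(261.5,152))
print("sl",r(sl),"sr",r(sr),np.linalg.norm(sl-sr),"A",r(A),"B",r(B),np.linalg.norm(A-B))
ang=np.arctan2(*(B-A)[1::-1]); bang=np.arctan2(*(sl-sr)[1::-1])
print("rod ang",np.degrees(ang),"bar ang",np.degrees(bang))
for nm,p,y in(("A",A,ang),("B",B,ang),("sl",sl,bang),("sr",sr,bang)):
    for s in (0,np.pi):
        # tool x along rod direction, z down
        q=(Ro.from_euler("z",y+s)*Ro.from_euler("x",np.pi)).as_quat()
        for z in(.21,.33): 
            j=arm.ik([p[0],p[1],z],q); print(nm,s>0,z,None if j is None else r(j))
E
```

```text
sl [0.5773 0.2791 0.1968] sr [0.5872 0.0394 0.1965] 0.2399022799918119 A [ 0.491  -0.2513  0.1422] B [ 0.6105 -0.2417  0.1389] 0.11988798008679842
rod ang 4.590028014054193 bar ang 92.37120573039176
A False 0.21 [ 0.4134  0.5751  0.0308  1.8237 -0.0247  0.7431 -1.0333]
A False 0.33 [ 0.4302  0.4349  0.0049  1.6756 -0.0024  1.0311 -1.0548]
A True 0.21 [ 0.8724  0.6692 -0.7032  1.8091  0.5526  0.8698  1.5579]
A True 0.33 [ 0.9303  0.5354 -0.7866  1.66    0.4129  1.1202  1.6812]
B False 0.21 [ 0.3208  0.7168  0.0406  1.5115 -0.0337  0.9139 -1.1187]
B False 0.33 [ 0.3332  0.6057  0.019   1.3645 -0.0117  1.1715 -1.1373]
B True 0.21 [ 0.7228  0.8139 -0.7101  1.4966  0.5786  1.0486  1.5255]
B True 0.33 [ 0.7353  0.7025 -0.7571  1.3492  0.4822  1.2762  1.6105]
sl False 0.21 [-0.126   0.7751 -0.6464  1.5465  0.525   0.9991 -0.8827]
sl False 0.33 [-0.0452  0.6981 -0.8332  1.3976  0.5209  1.2726 -0.8712]
sl True 0.21 [ 0.079   0.9663 -1.1516  1.5396  0.9147  1.2482  1.9655]
sl True 0.33 [ 0.0692  0.8141 -1.1499  1.3938  0.7391  1.3984  2.1041]
sr False 0.21 [ 0.1447  0.6532 -0.4032  1.7097  0.3244  0.8452 -0.3601]
sr False 0.33 [ 0.1993  0.5328 -0.4911  1.5622  0.2701  1.1146 -0.3124]
sr True 0.21 [ 0.5103  0.9008 -1.1512  1.6983  0.8938  1.164   2.288 ]
sr True 0.33 [ 0.5149  0.7301 -1.1489  1.5525  0.6817  1.3084  2.4618]
```

```bash
python3 - <<'E'
from h import *
q=(Ro.from_euler("z",4.6,degrees=True)*Ro.from_euler("x",np.pi)).as_quat()
arm.movep([.491,-.2513,.36],q)
p=(arm.read_tool_pos(),arm.read_eef_rot()); im=snapshot("wrist"); cv2.imwrite("pics/w1.png",im); np.savez("w1.npz",p=p[0],q=p[1])
C=cam("wrist",p)
for x in([.491,-.2513,.12],[.491,-.2513,.186],[.6105,-.2417,.186],[.6105,-.2417,.12]): print(proj(C,x))
print(p,arm.read_time())
E
```

```text
[280.92258737 184.88074888]
[280.80276158 207.69664589]
[280.23011264  10.71459076]
[280.49298634  28.99480486]
(array([ 0.49037772, -0.25278746,  0.35986976]), array([ 9.99242510e-01,  3.89115825e-02, -2.97099250e-04,  4.55473759e-04])) 1.7917
```

View pics/w1.png

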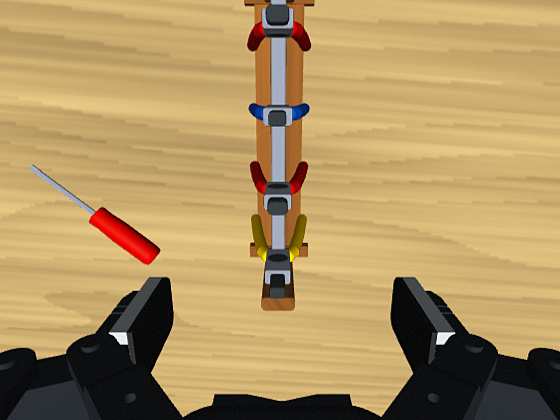

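The wrist view shows red A's jaw tip at about (278,205), red B's at about (277,14), and the rod vertical at column 278. The yaw is therefore right and the offset is about 2 mm. Next I'll grasp A and lift it.

```bash
python3 - <<'E'
from h import *
d=np.load("w1.npz"); C=cam("wrist",(d["p"],d["q"]))
A=plane(C,(278,205),.186); B=plane(C,(277.3,14),.186); print(A,B)
np.savez("ab.npz",A=A,B=B)
q=(Ro.from_euler("z",4.6,degrees=True)*Ro.from_euler("x",np.pi)).as_quat()
off=np.array([.491,-.2513])-d["p"][:2]   # steady tracking offset
arm.line_to([A[0],A[1],.211],velocity=.15,ori=q)
print(arm.read_tool_pos(),arm.read_ft_force())
arm.move_gripper(0.0,50); print(arm.read_opening(),arm.read_finger_force(),arm.read_ft_force())
arm.line_to([A[0],A[1],.43],velocity=.15)
print(arm.read_tool_pos(),arm.read_opening(),arm.read_ft_force(),arm.read_time())
cv2.imwrite("pics/s2.png",np.hstack([snapshot("scene")[90:390,120:420],snapshot("wrist")[:300,100:500]]))
E
```

```text
[ 0.49275159 -0.24926517  0.186     ] [ 0.60864847 -0.240128    0.186     ]
[ 0.49325768 -0.24960549  0.21182748] [0.71132385 0.39212879 0.25588625]
0.22339380015977142 49.31565284729004 [-0.06516443  0.34810909  2.40128618]
[ 0.49244302 -0.24911735  0.42903489] 0.22677719508234565 [ 0.26896766 -0.77086889 -1.01052933] 5.15
```

View pics/s2.png

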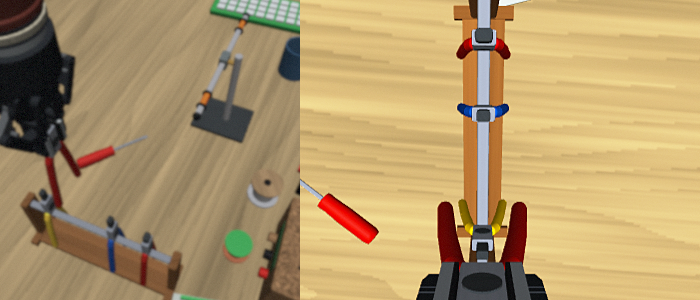

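A is lifted and hangs upright in the grip. I'll carry it to a point short of the left saddle and look down at the bar.

```bash
python3 - <<'E'
from h import *
q=(Ro.from_euler("z",92.4,degrees=True)*Ro.from_euler("x",np.pi)).as_quat()
arm.movep([.58,.21,.435],q); arm.pause(.3)
p=(arm.read_tool_pos(),arm.read_eef_rot()); im=snapshot("wrist"); cv2.imwrite("pics/w3.png",im)
C=cam("wrist",p); bl=blobs(im,7,17,150,100)[0]; print(bl,proj(C,[.5773,.2791,.193]),proj(C,[.582,.159,.19]))
for c,s in bl:
    print(plane(C,c,.194))
print(p,arm.read_opening(),arm.read_time())
E
```

```text
[([281.1, 99.9], [273, 81, 16, 41, 234]), ([553.7, 187.6], [544, 158, 16, 54, 548]), ([543.6, 340.3], [511, 271, 49, 141, 2935]), ([464.4, 334.4], [459, 321, 12, 27, 45]), ([170.5, 416.8], [165, 414, 10, 6, 44])] [282.676556   102.24767263] [282.32922391 241.15732129]
[0.57597293 0.28085981 0.194     ]
[0.81017295 0.21887464 0.194     ]
[0.83924814 0.06775162 0.194     ]
[0.76131224 0.07124261 0.194     ]
[ 0.47348594 -0.04097309  0.194     ]
(array([0.58020484, 0.20932327, 0.43504281]), array([ 6.92597265e-01,  7.21324484e-01, -3.43554287e-05,  1.26526035e-04])) 0.22542741139685374 7.3083
```

View pics/w3.png

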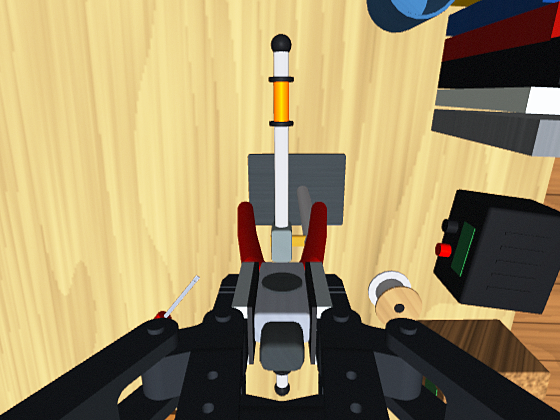

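The left saddle is at wrist (281,101), between its two collars, and the bar lies along column 281, so it is in line with the gripper. I'll lower A onto it in steps and follow the bar down to its stop.

```bash
python3 - <<'E'
from h import *
x,y=.576,.280
arm.line_to([x,y,.435],velocity=.15); f0=arm.read_ft_force(); print(f0)
for z,v in((.30,.15),(.282,.05),(.272,.05),(.265,.04)):
    arm.line_to([x,y-(.0012 if z<.27 else 0),z],velocity=v)
    f=arm.read_ft_force()-f0; print(z,arm.read_tool_pos().round(4),f.round(2))
    if f[2]>8: print("STOP"); break
b=snapshot("side"); a=snapshot("scene")
cv2.imwrite("pics/s4.png",np.hstack([cv2.resize(a[60:260,260:440],(360,400)),cv2.resize(b[180:420,130:330],(333,400))]))
print(arm.read_time())
E
```

```text
[ 0.50173379 -0.90380736 -0.65056442]
0.3 [0.5765 0.2802 0.3012] [-0.82  1.03 -0.22]
0.282 [0.5759 0.2799 0.2816] [ 0.44  1.88 -0.49]
0.272 [0.5759 0.2799 0.2716] [ 0.24  0.3  -1.11]
0.265 [0.5759 0.2785 0.2646] [-0.13  0.17 -0.31]
10.2583
```

View pics/s4.png

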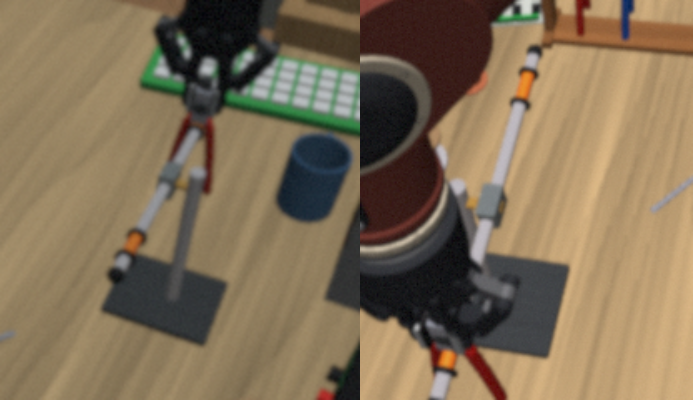

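The pliers are astride the left saddle and the right end of the bar has risen, with the right orange sleeve now at about scene (326,181). I'll release, retreat and check.

```bash
python3 - <<'E'
from h import *
arm.move_gripper(0.7); arm.pause(.2)
p=arm.read_tool_pos(); arm.line_to([p[0],p[1],.43],velocity=.15)
B=np.load("ab.npz")["B"]; q=(Ro.from_euler("z",4.6,degrees=True)*Ro.from_euler("x",np.pi)).as_quat()
arm.movep([B[0],B[1],.37],q)
pp=(arm.read_tool_pos(),arm.read_eef_rot()); w=snapshot("wrist"); np.savez("w5.npz",p=pp[0],q=pp[1]); cv2.imwrite("pics/w5.png",w)
b=snapshot("side"); a=snapshot("scene"); cv2.imwrite("pics/a5.png",a); cv2.imwrite("pics/b5.png",b)
cv2.imwrite("pics/s5.png",np.vstack([np.hstack([cv2.resize(a[80:230,280:420],(280,300)),cv2.resize(b[200:420,130:330],(273,300))]),cv2.resize(w[100:300,180:380],(300,300))[:, :].repeat(1,0) if 0 else np.pad(w[0:300,100:500],((0,0),(0,153),(0,0)))]))
C=cam("wrist",pp); print(proj(C,[B[0],B[1],.186]),proj(C,[B[0],B[1],.12]),pp[0],arm.read_time())
S,D=cam("scene"),cam("side")
oa,ob=blobs(a,7,17,150,120)[0],blobs(b,7,17,150,120)[0]; print(oa,ob)
E
```

```text
[286.68442715 206.29295838] [285.84792003 184.60414794] [ 0.60952449 -0.237785    0.37023806] 14.2167
[([326.5, 180.2], [322, 176, 9, 10, 64])] [([277.4, 59.6], [269, 55, 18, 10, 114]), ([164.2, 115.7], [156, 106, 18, 22, 27]), ([194.2, 133.3], [189, 131, 12, 5, 43]), ([180.8, 157.0], [175, 156, 12, 3, 31]), ([267.1, 198.2], [246, 190, 42, 16, 399]), ([315.3, 202.4], [290, 193, 53, 18, 461]), ([353.6, 208.1], [345, 204, 18, 8, 100]), ([195.2, 231.2], [184, 223, 22, 13, 84]), ([228.6, 230.1], [224, 222, 10, 17, 123]), ([182.5, 395.7], [178, 391, 10, 10, 88])]
```

View pics/s5.png

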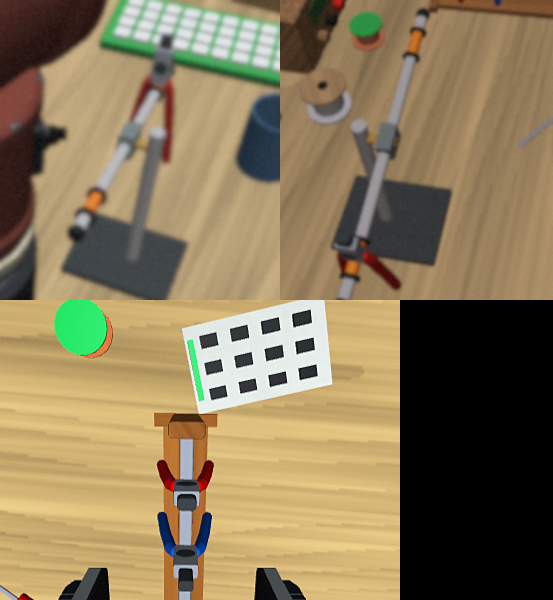

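A hangs astride the left saddle, jaws up, with the bar on its left stop. B's jaw tip is at wrist (286,203), as predicted. Next I'll grasp B and carry it to look at the raised right saddle.

```bash
python3 - <<'E'
from h import *
d=np.load("w5.npz"); C=cam("wrist",(d["p"],d["q"])); B=plane(C,(286,203.5),.186); print(B)
S,D=cam("scene"),cam("side"); print("sr raised",tri(S,(326.5,180.2),D,(228.6,230.1)))
q=(Ro.from_euler("z",4.6,degrees=True)*Ro.from_euler("x",np.pi)).as_quat()
arm.move_gripper(1.0)
arm.line_to([B[0],B[1],.211],velocity=.15,ori=q)
print(arm.read_tool_pos(),arm.read_ft_force())
arm.move_gripper(0.0,50); print(arm.read_opening(),arm.read_finger_force(),arm.read_tool_pos())
arm.line_to([B[0],B[1],.44],velocity=.15)
q=(Ro.from_euler("z",92.4,degrees=True)*Ro.from_euler("x",np.pi)).as_quat()
arm.movep([.588,-.03,.44],q); arm.pause(.3)
p=(arm.read_tool_pos(),arm.read_eef_rot()); im=snapshot("wrist"); cv2.imwrite("pics/w6.png",im)
C=cam("wrist",p); 
for c,s in blobs(im,7,17,150,100)[0]: print(c,s,plane(C,c,.213), plane(C,(s[0]+s[2]/2,s[1]+s[3]/2),.213))
print(p[0],arm.read_opening(),arm.read_time())
E
```

```text
[ 0.61065022 -0.23946757  0.186     ]
sr raised [0.5873354  0.04210888 0.21567092]
[ 0.61126295 -0.23966289  0.21211982] [ 0.78581117 -0.45690839  0.16204869]
0.22395364478613752 49.39105689525604 [ 0.61078598 -0.23988662  0.21134098]
[277.2, 98.0] [276, 77, 8, 42, 127] [0.58093127 0.04212041 0.213     ] [0.58304493 0.04220533 0.213     ]
[290.8, 97.5] [285, 77, 8, 42, 130] [0.59118032 0.04289441 0.213     ] [0.58983873 0.04247831 0.213     ]
[554.3, 150.0] [545, 118, 15, 55, 489] [0.80003051 0.01171138 0.213     ] [0.79772495 0.01513846 0.213     ]
[487.5, 173.7] [480, 165, 16, 17, 44] [ 0.75140866 -0.0092043   0.213     ] [ 0.75177576 -0.00902651  0.213     ]
[475.0, 173.8] [470, 166, 14, 15, 27] [ 0.74142072 -0.00968811  0.213     ] [ 0.742974   -0.00938101  0.213     ]
[512.4, 177.6] [509, 171, 8, 13, 24] [ 0.77204251 -0.01156225  0.213     ] [ 0.77250591 -0.01146156  0.213     ]
[436.6, 200.8] [431, 200, 12, 3, 25] [ 0.71433483 -0.03328092  0.213     ] [ 0.71475906 -0.03386046  0.213     ]
[378.4, 215.6] [367, 206, 34, 29, 282] [ 0.66819891 -0.04790429  0.213     ] [ 0.67335634 -0.05199136  0.213     ]
[238.0, 223.5] [238, 212, 1, 24, 24] [ 0.55191623 -0.05953816  0.213     ] [ 0.55233602 -0.05996377  0.213     ]
[178.5, 295.6] [132, 278, 89, 42, 2140] [ 0.499488   -0.12953872  0.213     ] [ 0.49756647 -0.13303332  0.213     ]
[535.3, 358.3] [503, 320, 57, 92, 3905] [ 0.83203458 -0.18257702  0.213     ] [ 0.83052954 -0.19134937  0.213     ]
[101.7, 343.9] [97, 340, 12, 11, 90] [ 0.42615673 -0.18307662  0.213     ] [ 0.4271865  -0.18478789  0.213     ]
[436.8, 393.3] [432, 391, 9, 8, 45] [ 0.74611235 -0.2267184   0.213     ] [ 0.74615249 -0.22876216  0.213     ]
[ 0.58818525 -0.03091516  0.43978795] 0.22106758644855673 19.425
```

View pics/w6.png

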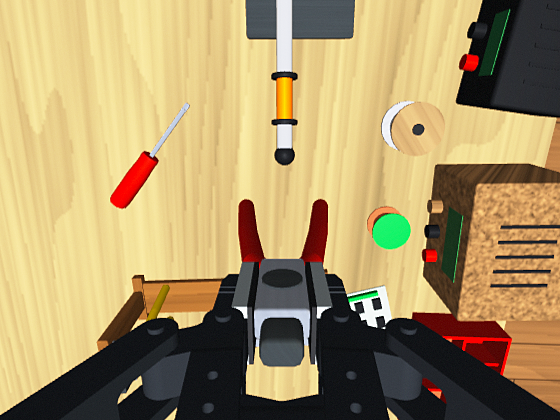

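The right saddle is at wrist (284.5,98), raised, between its two collars. I'll lower B onto it and bring the bar level before releasing.

```bash
python3 - <<'E'
from h import *
x=.5864
arm.line_to([x,.0423,.44],velocity=.15); f0=arm.read_ft_force()
for z,y,v in((.315,.0423,.15),(.30,.0423,.05),(.29,.0412,.05),(.2815,.0408,.04)):
    arm.line_to([x,y,z],velocity=v)
    f=arm.read_ft_force()-f0; print(z,arm.read_tool_pos().round(4),f.round(2))
    if f[2]>8: print("STOP"); break
arm.pause(.5); print((arm.read_ft_force()-f0).round(2))
b=snapshot("side"); a=snapshot("scene")
cv2.imwrite("pics/s7.png",np.hstack([cv2.resize(a[60:260,260:440],(360,400)),cv2.resize(b[180:420,130:330],(333,400))]))
print(arm.read_time())
E
```

```text
0.315 [0.587  0.0422 0.316 ] [1.57 0.77 0.62]
0.3 [0.5862 0.0424 0.2998] [0.12 0.37 0.55]
0.29 [0.5862 0.041  0.2895] [ 0.44 -0.21  1.54]
0.2815 [0.5863 0.0407 0.2812] [ 0.09 -0.28  1.16]
[0.41 0.28 1.16]
22.8083
```

View pics/s7.png

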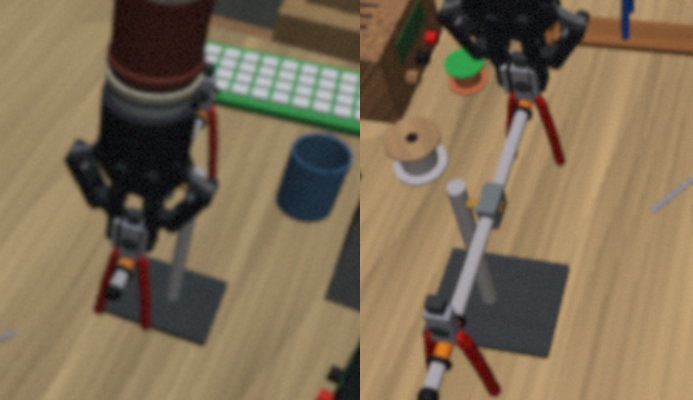

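Both pliers are astride the bar and the +1.2 N reading shows B resting on it. I'll release, back off, let it settle and check.

```bash
python3 - <<'E'
from h import *
arm.move_gripper(0.7); arm.pause(.2)
p=arm.read_tool_pos(); arm.line_to([p[0],p[1],.43],velocity=.12)
arm.movep([.42,-.2,.43],arm.read_eef_rot()); arm.pause(2.0)
S,D=cam("scene"),cam("side")
for k in range(2):
    b=snapshot("side"); a=snapshot("scene")
    for n,i,roi in(("scene",a,(300,90,400,220)),("side",b,(160,220,250,419))):
        print(n,[(c,s[4]) for c,s in blobs(i,7,17,150,120)[0] if roi[0]<c[0]<roi[2] and roi[1]<c[1]<roi[3]])
    arm.pause(1.0)
cv2.imwrite("pics/s8.png",np.hstack([cv2.resize(a[60:260,260:440],(360,400)),cv2.resize(b[180:420,130:330],(333,400))]))
print(arm.read_time())
E
```

```text
scene [([323.1, 191.0], 26)]
side [([195.3, 231.2], 84), ([228.8, 241.6], 28), ([179.6, 389.5], 89)]
scene [([323.1, 190.9], 27)]
side [([195.2, 231.3], 86), ([228.7, 241.7], 27), ([179.6, 389.6], 92)]
30.1917
```

View pics/s8.png

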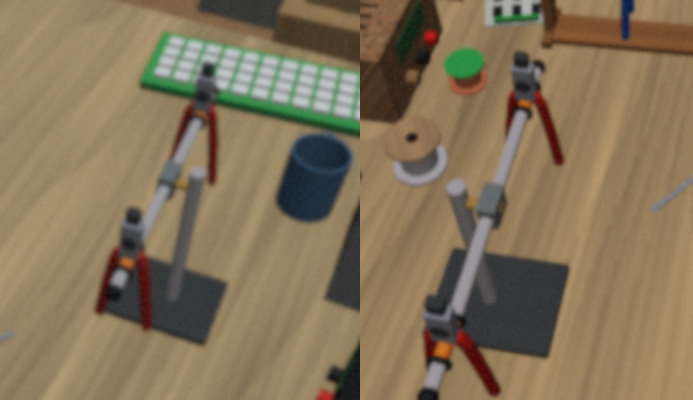

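Both pliers hang astride their saddles, jaws up, and the bar looks level. The right end knob is at side (237,221), about where it was at the start. I'll check the tilt numerically with the knobs at the bar ends before handing in.

```bash
python3 - <<'E'
from h import *
S,D=cam("scene"),cam("side")
a0,b0=cv2.imread("pics/scene0.png"),cv2.imread("pics/side0.png"); a,b=snapshot("scene"),snapshot("side")
# bar end knobs: best shift of the initial knob patch in the present picture
for nm,i0,i,c in(("scene R",a0,a,(317,205)),("side R",b0,b,(237,220)),("side L",b0,b,(172,414)),("scene mid (ref)",a0,a,(345,147))):
    x,y=c; t=i0[max(y-6,0):y+6,x-6:x+6]; w=i[y-14:min(y+14,420),x-14:x+14]
    m=cv2.matchTemplate(w,t,cv2.TM_CCOEFF_NORMED); _,s,_,l=cv2.minMaxLoc(m); print(nm,l[0]-8,l[1]-8,round(s,3))
print(proj(D,[.588,.0,.19])-proj(D,[.588,.0,.20]))
E
```

```text
scene R -2 0 0.782
side R 1 0 0.75
side L 0 0 0.996
scene mid (ref) 0 0 0.991
[0.60096886 4.11443398]
```

```bash
python3 -c "
from station import ticket; print(ticket.finish_job())"
```

```text
the job is handed in; nothing more can be done
None
```

Both red-handled pliers hang jaws up on the bar, the first in the left saddle and the second in the right. The bar is level to within about a millimetre at its left end, and I handed the job in at about 30 s of the 64 s allowed.

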